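# Pack the driver kit and shut its hard case

## Robot

A 6-joint arm with a two-finger parallel gripper is mounted at the origin on a cart in front of the work surface, level with it; the furniture and walls round the work are solid. World frame = base frame: x ahead of the robot, y to its left, z up, the work surface at z = 0. Lengths are in m, angles in rad, forces in N, time in s.
With the tool pointing down it reaches from about 0.35 to 0.975 m from the base axis. Payload 4.9 kg.
Tool frame: the origin (TCP) lies on the front face of the gripper's body, between the roots of the fingers; the fingertips stand ctrl.finger_overhang ahead of it and the grasp point (between the pads) lies 54 mm ahead of it (ctrl.finger_overhang is the distance from the TCP to the fingertips, in m); z points along the fingers, y is the line along which they close (so a half turn about z gives the same grasp; the last joint's range is limited). The gripper opens to 85 mm and grips with 20 to 120 N. Pads are 22 mm wide; open, the fingers measure 114 mm over their backs; the gripper's body (76 mm by 85 mm) begins 54 mm behind the grasp point. The pads swing forward as they close: fully open they stand 13 mm farther back than shut.
Start: joints at [-1.402, 0.053, 1.613, -0, 1.476, -0.119], TCP at [0.177, -0.599, 0.304] pointing down, gripper open.
Joint ranges: [-3.01, 3.01], [-1.01, 2.22], [0.06, 2.58], [-1.02, 4.17], [0.09, 2.62], [-3.14, 3.14]. Speed limits (rad/s): [2.57, 2.57, 3.14, 3.14, 3.14, 3.14].

## Interface

Orientations are given as a rotation vector (axis times angle).
In Python, from station import ctrl, vision gives the robot as it stands. The module is installed in compiled form; this text tells all that it offers.
- The arm moves only by the tool drive_tool, never from a script. Its argument "rows" is a list of rows, each a list of 2 entries, a list of its own where there are three numbers: the shift along the tool's x, y, z in m, then the turn about the tool's z in rad. A call has 1 to 10 rows; each row shifts and turns the commanded pose from where the row before left it, along the tool's axes as they then stand; what a row does not reach is not made up. A row lasts 1/10 s, in which the tool goes at most 50 mm and 8.59 degrees, less where a joint would pass 70% of its speed; a pose out of reach is approached as far as the arm can. A call with a gripper value outside its range is refused whole. "jaw" is the closure, from 0 (fully open) to 1 (shut), set as the call begins (left out, the last holds). The fingers move at their own pace and stop on an object; "grip_force" is the grip in N (left out, the last holds). Time passes only in rows, so rows that do not move let the fingers close. It gives the time, the measured TCP pose, the force, the opening and the grip force at its end, in the units of the state.
- ctrl.get_obs(): the state, without advancing time (a new reading comes with each control period).
- vision.get_image(name): name is "scene" or "top" or "wrist"; returns a dict with "image" (420x560x3 uint8, blue, green, red), "vertical_fov" (degrees; the focal length in pixels is half the picture's height over the tangent of half this angle, whatever the lens; pixels are square), "cx", "cy" (the principal point, pixels), "R" (3x3) and "t" (3): a world point X has camera coordinates R X + t. Camera axes: x right, y down, z forward; pixel columns grow to the right and rows downward; lengths in m; the calibration is good to about 2 mm. The wrist camera is an equidistant fisheye: a pixel r from the principal point sees the ray r / f radians off the axis. A picture is of the moment at which its call begins. There is no depth.
- ctrl.finish_job(): hands the job in; it is judged then, once.
The state is a dict: "t": time; "q": joint angles; "dq": joint speeds; "effort": joint torques, N m; "tool_pos": TCP position; "tool_rot": TCP orientation; "contact_force": force on the tool from outside, world axes, zero at the start; "wrist_torque": the same for the moment, N m; "opening": finger opening in m; "grip_force": force on a finger pad.
Only numpy, scipy, OpenCV 4.12 (cv2) and the standard library are available. Lean on these libraries where they do the work, as an engineer would, in place of code of your own. Each camera call takes 0.05 s, during which the arm holds its last target. There are 200 camera calls.

## Task

Pack the screwdriver kit: lay the screwdriver and the flat case of bits in their fitted beds in the open hard case, right down so that nothing stands above the rim, and then shut the lid fully. Leave the other things on the bench where they are.

Things in the scene. Friction and masses are not known exactly. Their poses are not given: they have to be found in the camera images.
- case: Grey hard case with black foam, open, too heavy to shift, on the edge of a 2 mm mat. 210 mm wide (y), 200 deep (x); rim and foam tops 36 mm above its underside. Origin: centre of the underside; +x from its front (robot side) to the hinge side, +y to its left, z up. The two empty beds are 24 mm deep (floor 12 mm above the underside). A wick spool is already packed rear right and stays.
- case_lid (a joint): Lid angle: 0 shut, grows as it opens, stopped at 1.2 rad (69 degrees) by quadrant stays, so the open lid leans forward over the rear half and leaves no room above it for an upright gripper. The friction hinge holds it where it is left while well open; below about 0.6 rad it may sink shut slowly. A push of a few newtons near its free edge closes it.
- lid_hinge (a point): Middle of the hinge line, on the rear edge of the rim (case frame 100, 0, 36 mm), parallel to the case's y. The lid is a slab 200 mm from hinge to free edge, 210 mm wide. Its inner face passes through the hinge line and lies on the rim when shut; its outer face is 16 mm beyond, 18 mm on a raised panel 30 to 170 mm from the hinge.
- lid_lip (a point): Middle of the lid's free edge, half-way through its 16 mm thickness, 200 mm from the hinge line. A thumb lip 50 mm wide sticks out 8 mm here.
- bits_bed (a point): Where the centre of the seated bit case lies: rear left (case frame 44.5, 38, 21 mm), axes as the case. Bed 98 mm along the case's x, 52 mm along its y. Finger cut-outs as deep as the bed on its left and right sides reach 30 mm out from it and run from 38 mm in front of the centre to 28 mm behind it.
- driver_bed (a point): Where the middle of the seated screwdriver lies: front groove (case frame -55, 0, 22 mm), axes as the case, handle to the case's +y (left). Groove 27 mm wide for the handle, from y = -8 to +86 mm of this point, 14 mm wide for the blade. A finger cut-out as deep as the groove crosses it from y = 13 to 57 mm and reaches 38 mm to the front and rear of the axis.
- bits_center (a point): Centre, half-way up, of the flat grey case of bits: 46 mm (its x) by 92 mm (its y) by 18 mm high, 0.1 to 0.2 kg. It lies flat on the bench to the left of the case, long side pointing roughly away from the robot. Either end may go to the rear of its bed.
- driver_center (a point): Middle of the length of the screwdriver, on its axis. 167 mm long along its y, handle towards +y; handle 20 mm thick, from 5 mm on the blade's side of this point to 83 mm on the other; balance point about 35 mm towards the handle; blade 6 mm thick, on the same axis. About 0.05 kg. It lies on the bench in front of the case and may roll: only the direction of y matters.
- bits: The same case of bits; origin at the centre of its underside, axes as point bits_center.
- driver: The same screwdriver; origin 10 mm below its middle as built, axes as point driver_center.
- cutters: Side cutters lying on the teal mat, 119 mm long, origin at the middle of the underside; a bystander.
- tape: Roll of tape lying flat to the right of the teal mat, 66 mm across and 19 mm high, origin at the middle of the underside; a bystander.
- board: Circuit board lying flat on the teal mat, 52 by 74 mm, origin at the middle of the underside; a bystander.

How it is judged:
By the outcome, as a careful person would: the job done as asked, in the order asked, and still so for the second after the job is handed in, with the robot touching nothing.
It also fails if it takes over 59 s, if anything falls off the work surface, if the arm or the gripper's body presses on something with over 40 N, if the wrist force passes 120 N, or if a joint passes its speed limit or range.

## Working session

There is one attempt and no reset: what is moved stays moved. The work goes in short steps, Python scripts to look and compute and a tool call to move; the robot and the scene stay as the last step left them, time stands still between calls to the robot, and variables do not carry over. Pictures are saved under pics/ and viewed, at most 10 in all, crops included, and the job is handed in when it is done.

Besides the shell and the picture viewer there is one more tool, called as name(argument=value, ...), one argument or row to a line, values as JSON. drive_tool: Moves the arm, as the interface text tells. Its arguments: {"type":"object","properties":{"rows":{"type":"array","items":{"type":"array"}},"jaw":{"type":"number"},"grip_force":{"type":"number"}},"required":["rows"]}

```bash
mkdir -p pics
cat > h.py <<'E'
import numpy as np, cv2
from scipy.spatial.transform import Rotation as Ro
from station import ctrl, vision
def grab(n,fn=None):
    d=vision.get_image(n); d['n']=n; d['f']=210/np.tan(np.radians(d['vertical_fov'])/2)
    d['R']=np.array(d['R']);d['t']=np.array(d['t'])
    if fn: cv2.imwrite('pics/'+fn,d['image'])
    return d
def ray(d,u,v):
    a,b=u-d['cx'],v-d['cy']
    if d['n']=='wrist':
        r=np.hypot(a,b)+1e-9; th=r/d['f']; c=np.array([a/r*np.sin(th),b/r*np.sin(th),np.cos(th)])
    else: c=np.array([a/d['f'],b/d['f'],1.])
    return -d['R'].T@d['t'], d['R'].T@c
def plane(d,u,v,z):
    o,r=ray(d,u,v); return o+r*(z-o[2])/r[2]
def proj(d,X):
    c=d['R']@np.array(X)+d['t']
    if d['n']=='wrist':
        r=np.hypot(c[0],c[1])+1e-9; th=np.arctan2(r,c[2]); return np.array([d['cx']+d['f']*th*c[0]/r,d['cy']+d['f']*th*c[1]/r])
    return np.array([d['cx']+d['f']*c[0]/c[2],d['cy']+d['f']*c[1]/c[2]])
def tri(d1,p1,d2,p2):
    o1,r1=ray(d1,*p1);o2,r2=ray(d2,*p2)
    s=np.linalg.lstsq(np.c_[r1,-r2],o2-o1,rcond=None)[0]
    a,b=o1+s[0]*r1,o2+s[1]*r2; return (a+b)/2,np.linalg.norm(a-b)
E
python3 - <<'E'
from h import *
ds=[grab(n,n+'0.png') for n in('top','scene','wrist')]
for d in ds: print(d['n'],d['vertical_fov'],d['cx'],d['cy'],-d['R'].T@d['t'],d['R'].round(3).tolist())
o=ctrl.get_obs(); print(o); print(ctrl.finger_overhang)
im=np.hstack([ds[0]['image'],ds[1]['image']]);
E
```

```text
top 50.7416438450675 281.77073054764753 203.38069888834613 [0.36007072 0.11893872 1.26821735] [[-0.023, -1.0, 0.02], [-0.991, 0.02, -0.134], [0.134, -0.023, -0.991]]
scene 53.2431317448727 278.5076479304036 203.92500154073247 [-0.30532367  0.64199023  0.74436054] [[-0.543, -0.84, -0.002], [-0.476, 0.31, -0.823], [0.692, -0.446, -0.568]]
wrist 65.70646984690485 282.9173601645732 207.28365323727922 [ 0.2524434  -0.57751112  0.37158004] [[0.284, -0.959, -0.001], [-0.913, -0.271, 0.305], [-0.293, -0.085, -0.952]]
{'t': 0.15, 'q': array([-1.40200867e+00,  5.32091039e-02,  1.61398559e+00,  7.64846553e-06,
        1.47601970e+00, -1.19017792e-01]), 'dq': array([ 0.0006007 , -0.00164748, -0.00345484, -0.00067891, -0.00117035,
       -0.00042669]), 'effort': array([ 6.03386470e-04, -3.94242454e+01, -3.70722091e+01, -1.54154754e-04,
        4.64027398e-03, -1.16160061e-05]), 'tool_pos': array([ 0.17733278, -0.59892099,  0.30293876]), 'tool_rot': array([-3.10751620e+00, -4.50291406e-01,  5.14039627e-05]), 'contact_force': array([-0.24951845, -0.34486691,  0.30712695]), 'wrist_torque': array([ 0.0403308 ,  0.02687483, -0.04526918]), 'grip_force': 0.0, 'opening': 0.08562686748811317}
0.0726
```

View pics/top0.png

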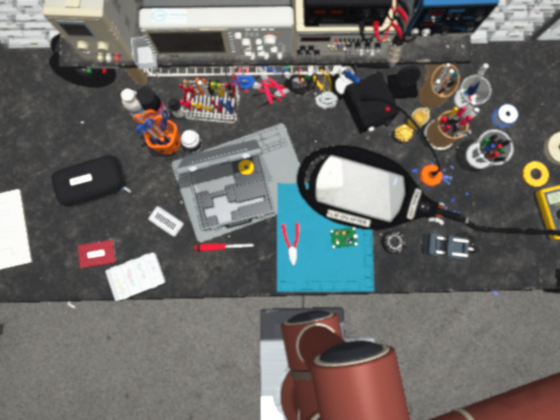

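View pics/scene0.png

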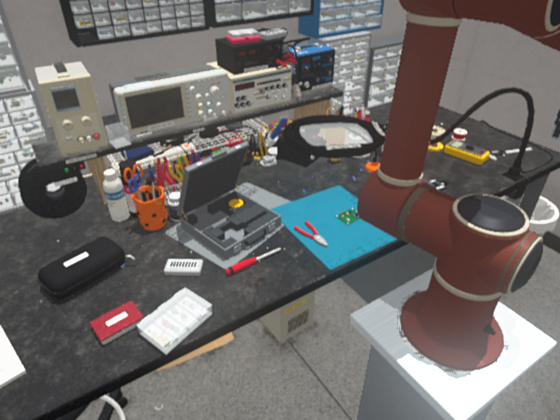

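The top view shows the driver at about (223,247), the white-grey bit case at (166,221), and the case centred near (225,190) and yawed. In the scene view the lid leans over the rear of the case. The cutters, board and tape are further right.

Run:
```python
from h import *
d=grab('top');s=grab('scene')
for n,p,z in [('bits',(166,221),.018),('drv handle end',(195,248),.01),('drv tip',(253,246),.01),('case FL',(197,241),.036),('case FR',(276,213),.036),('hingeL?',(175,180),.036),('lamp',(360,185),.1),('lampL',(300,180),.1)]:
    print(n,plane(d,*p,z).round(3))
for n,p1,p2 in [('bits',(166,221),(183,267)),('drvtip',(253,246),(283,249)),('drvend',(195,248),(228,270)),('spool',(246,167),(236,204))]:
    X,e=tri(d,p1,s,p2);print(n,X.round(3),e.round(4))
a=cv2.resize(d['image'][110:270,140:310],None,fx=2.3,fy=2.3*1,interpolation=cv2.INTER_CUBIC)
b=cv2.resize(s['image'][135:295,150:300],None,fx=2.3,fy=2.3,interpolation=cv2.INTER_CUBIC)
cv2.imwrite('pics/crop1.png',np.hstack([a,b]))
```

```text
bits [0.485 0.418 0.018]
drv handle end [0.408 0.338 0.01 ]
drv tip [0.41  0.174 0.01 ]
case FL [0.426 0.328 0.036]
case FR [0.5   0.108 0.036]
hingeL? [0.599 0.39  0.036]
lamp [ 0.564 -0.119  0.1  ]
lampL [0.58  0.042 0.1  ]
bits [0.487 0.421 0.008] 0.0004
drvtip [0.408 0.172 0.008] 0.0064
drvend [0.407 0.335 0.017] 0.0034
spool [0.634 0.189 0.03 ] 0.0016
```

View pics/crop1.png

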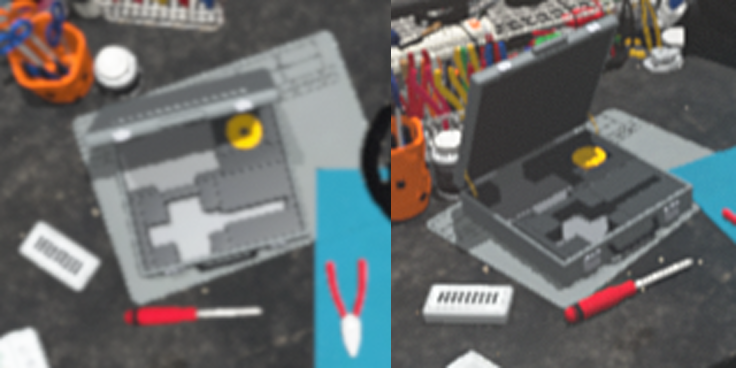

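The crop shows the groove and bed layout, with the front rim in the top picture at about (201,231) to (274,214). The case is yawed roughly 15°, which is close to the tool's present yaw. I'll move the wrist camera over the area.

drive_tool(
  rows=[
    [[0.035, -0.03, -0.006], 0],
    [[0.035, -0.03, -0.006], 0],
    [[0.035, -0.03, -0.006], 0],
    [[0.035, -0.03, -0.006], 0],
    [[0.035, -0.03, -0.006], 0],
    [[0.035, -0.03, -0.006], 0],
    [[0.035, -0.03, -0.006], 0],
    [[0.035, -0.03, -0.006], 0],
    [[0.035, -0.03, -0.006], 0],
  ],
  jaw=0.3,
)

```text
t: 1.15
tool_pos: [0.4034, -0.2492, 0.3582]
tool_rot: [3.109, 0.45, 0.001]
contact_force: [0.8, -0.6, -0.4]
opening: 0.0598
grip_force: 0.0
```

drive_tool(
  rows=[
    [[0.0135, -0.0455, 0], 0],
    [[0.0135, -0.0455, 0], 0],
    [[0.0135, -0.0455, 0], 0],
    [[0.0135, -0.0455, 0], 0],
    [[0.0135, -0.0455, 0], 0],
    [[0.0135, -0.0455, 0], 0],
    [[0.0135, -0.0455, 0], 0],
    [[0.0135, -0.0455, 0], 0],
    [[0.0135, -0.0455, 0], 0],
    [[0.0135, -0.0455, 0], 0],
  ],
)

```text
t: 2.15
tool_pos: [0.4025, 0.2257, 0.3581]
tool_rot: [-3.109, -0.451, -0.002]
contact_force: [1.4, -1.0, -0.7]
opening: 0.0601
grip_force: 0.0
```

Run:
```python
from h import *
d=grab('wrist','w1.png');s=grab('scene')
o=ctrl.get_obs();print(o['t'],o['tool_pos'],o['tool_rot'],o['opening'],ctrl.finger_overhang)
np.save('w1.npy',d,allow_pickle=True)
cv2.imwrite('pics/w1.png',cv2.resize(d['image'],None,fx=1.4,fy=1.4,interpolation=cv2.INTER_CUBIC))
cv2.imwrite('pics/s1.png',s['image'])
```

```text
2.25 [0.40195674 0.22797865 0.35763515] [-3.10587232e+00 -4.62230095e-01  1.39650584e-03] 0.05970720966218397 0.0726
```

View pics/w1.png

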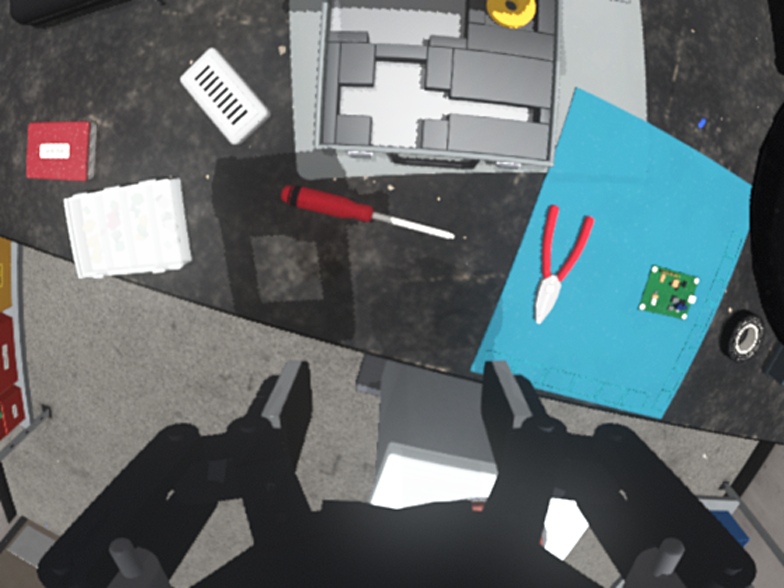

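View pics/s1.png

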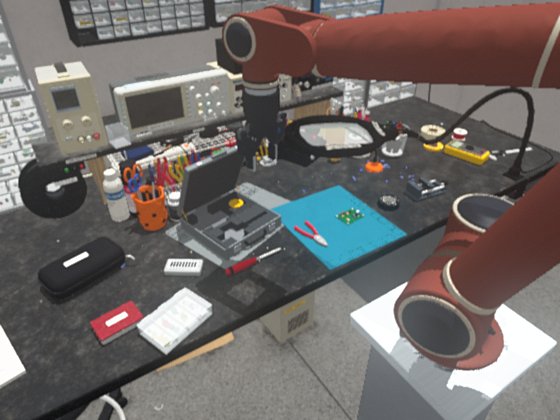

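The wrist view (scaled 1.4x) shows the driver from (285,195) to (453,237), the bits at (225,95), the case's front rim at about (318,150) to (552,165), and the bright floors of both beds. The scene view shows the gripper as a long cylinder above the fingers. I'll take a second wrist view nearer the case and measure.

drive_tool(
  rows=[
    [[0.036, -0.0155, 0], 0],
    [[0.036, -0.0155, 0], 0],
    [[0, 0, 0], 0],
    [[0, 0, 0], 0],
  ],
)

```text
t: 2.65
tool_pos: [0.4636, 0.2735, 0.3571]
tool_rot: [3.108, 0.45, -0.003]
contact_force: [-0.2, 0.1, -0.8]
opening: 0.0598
grip_force: 0.0
```

```bash
cat > m.py <<'E'
from h import *
def bits_px(d,roi=None):
    hsv=cv2.cvtColor(d['image'],cv2.COLOR_BGR2HSV)
    m=((hsv[...,1]<40)&(hsv[...,2]>150)).astype(np.uint8)
    m=cv2.morphologyEx(m,cv2.MORPH_CLOSE,np.ones((7,7)))
    out=[]
    for c in cv2.findContours(m,0,2)[0]:
        r=cv2.minAreaRect(c); w,h=sorted(r[1])
        if 500<w*h<6000 and 1.6<h/max(w,1)<2.5 and cv2.contourArea(c)>.8*w*h: out.append((r,cv2.boxPoints(r)))
    return out
def drv_px(d):
    hsv=cv2.cvtColor(d['image'],cv2.COLOR_BGR2HSV)
    m=(((hsv[...,0]<8)|(hsv[...,0]>172))&(hsv[...,1]>150)&(hsv[...,2]>60)).astype(np.uint8)
    out=[]
    for c in cv2.findContours(m,0,2)[0]:
        r=cv2.minAreaRect(c); w,h=sorted(r[1])
        if h>30 and h/max(w,1)>2.5: out.append((r,))
    return out
E
python3 - <<'E'
from m import *
d1=np.load('w1.npy',allow_pickle=True).item(); d2=grab('wrist'); np.save('w2.npy',d2,allow_pickle=True)
print(ctrl.get_obs()['tool_pos'])
for d in(d1,d2):
    for r,b in bits_px(d): print('bits',np.round(r[0]),np.round(r[1]),r[2],[plane(d,*p,.018).round(4).tolist() for p in b])
    for (r,) in drv_px(d): print('drv',r)
cv2.imwrite('pics/w2.png',cv2.resize(d2['image'],None,fx=1.4,fy=1.4,interpolation=cv2.INTER_CUBIC))
E
```

```text
[0.46325616 0.27322224 0.35763027]
bits [159.  67.] [66. 35.] 49.76364517211914 [[0.4983, 0.4743, 0.018], [0.5348, 0.4434, 0.018], [0.4802, 0.3653, 0.018], [0.4436, 0.3935, 0.018]]
drv ((8.0, 268.5), (89.0, 16.0), 90.0)
drv ((411.1000671386719, 177.8000030517578), (7.155416965484619, 49.64070510864258), 26.56505012512207)
drv ((391.4847412109375, 171.8646240234375), (7.401167392730713, 50.486534118652344), 7.594643592834473)
drv ((238.70046997070312, 146.24810791015625), (54.842647552490234, 14.935869216918945), 13.495734214782715)
bits [178. 116.] [71. 35.] 49.08561706542969 [[0.5009, 0.4766, 0.018], [0.5372, 0.4475, 0.018], [0.4844, 0.3693, 0.018], [0.447, 0.396, 0.018]]
drv ((11.999998092651367, 283.5), (23.999996185302734, 90.99998474121094), 0.0)
drv ((423.3576965332031, 225.2030487060547), (6.651921272277832, 46.63397216796875), 29.577838897705078)
drv ((405.2871398925781, 220.78773498535156), (6.7474589347839355, 46.862823486328125), 9.926244735717773)
drv ((261.35296630859375, 199.0882568359375), (52.63022994995117, 14.55213737487793), 14.03624439239502)
```

View pics/w2.png

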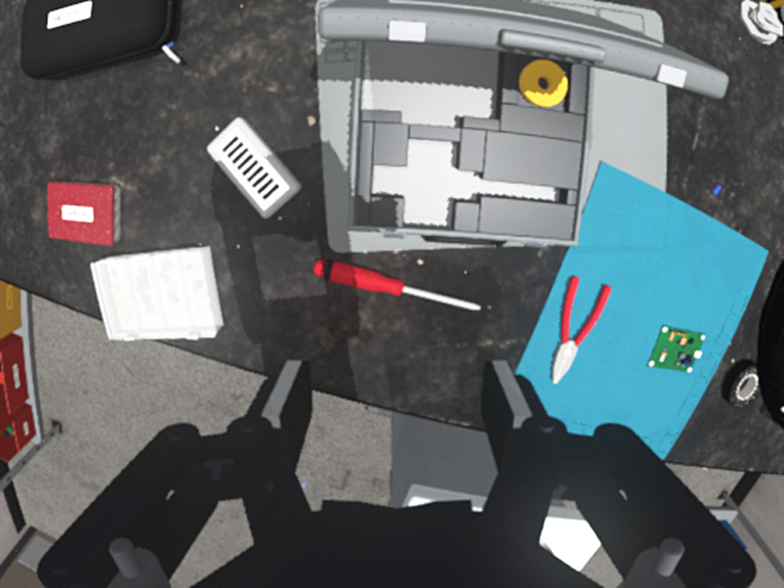

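The second view (scaled 1.4x) shows the driver from (318,268) to (478,307), the bits at (254,167), the bright bed floors, the front rim from (350,240) to (577,244), and the lid's free edge across the top. Next I extract the floor contours and the rim, then triangulate.

Run:
```python
from m import *
d1=np.load('w1.npy',allow_pickle=True).item(); d2=np.load('w2.npy',allow_pickle=True).item()
b1=bits_px(d1)[0][0][0]; b2=bits_px(d2)[0][0][0]
print('bits c',tri(d1,b1,d2,b2)); 
h1=drv_px(d1)[-1][0][0];h2=drv_px(d2)[-1][0][0]; print('handle',tri(d1,h1,d2,h2))
print('drv end/tip z.01',[plane(d2,u/1.4,v/1.4,.01).round(4).tolist() for u,v in((316,267),(480,308))])
print('bits c @18,', plane(d1,*b1,.018),plane(d2,*b2,.018))
for d,(x0,x1,y0,y1) in((d1,(236,400,0,112)),(d2,(255,410,40,168))):
    g=cv2.cvtColor(d['image'],cv2.COLOR_BGR2GRAY); hsv=cv2.cvtColor(d['image'],cv2.COLOR_BGR2HSV)
    m=((g>175)&(hsv[...,1]<40)).astype(np.uint8)
    k=np.zeros_like(m);k[y0:y1,x0:x1]=1;m*=k
    for c in cv2.findContours(m,0,2)[0]:
        if cv2.contourArea(c)<400: continue
        p=cv2.approxPolyDP(c,2,True)[:,0]; print('floor',cv2.contourArea(c))
        for q in p: print(q, plane(d,*q,.014)[:2].round(4), plane(d,*q,.038)[:2].round(4))
```

```text
bits c (array([ 0.48889841,  0.43001507, -0.01173756]), np.float64(0.0008020358446201415))
handle (array([0.41307193, 0.28744646, 0.00946374]), np.float64(1.950552469937372e-05))
drv end/tip z.01 [[0.411, 0.3365, 0.01], [0.4161, 0.1722, 0.01]]
bits c @18, [0.4883388  0.41729202 0.018     ] [0.49206559 0.42116088 0.018     ]
floor 3311.5
[236 104] [0.4652 0.3047] [0.4659 0.3014]
[251 106] [0.4676 0.2857] [0.4682 0.2835]
[248 109] [0.463  0.2883] [0.4638 0.2859]
[265 111] [0.4663 0.267 ] [0.4669 0.2658]
[266 109] [0.4691 0.2665] [0.4696 0.2654]
[262 109] [0.4677 0.2713] [0.4683 0.2699]
[261 106] [0.471  0.2736] [0.4714 0.272 ]
[351 111] [0.4988 0.1631] [0.4976 0.1679]
[292 107] [0.4807 0.236 ] [0.4805 0.2366]
[292 104] [0.4843 0.2371] [0.4839 0.2377]
[296 105] [0.4846 0.2319] [0.4841 0.2328]
[297  86] [0.5081 0.2377] [0.5063 0.2382]
[313  85] [0.5153 0.219 ] [0.5131 0.2206]
[320  80] [0.5242 0.2125] [0.5214 0.2145]
[372  86] [0.539  0.1467] [0.5354 0.1526]
[377  82] [0.5463 0.142 ] [0.5423 0.1481]
[375  77] [0.5517 0.1465] [0.5473 0.1523]
[317  70] [0.5353 0.2198] [0.532  0.2214]
[316 
[... 2187 characters left out ...]
[0.5748 0.2287]
[331  93] [0.5725 0.2419] [0.5706 0.245 ]
[328 121] [0.5373 0.2349] [0.5374 0.2384]
[322 118] [0.5386 0.2433] [0.5386 0.2463]
[321 101] [0.5589 0.2509] [0.5577 0.2535]
[296  99] [0.5519 0.2815] [0.5511 0.2823]
[291 102] [0.5464 0.2864] [0.546  0.2869]
[289 119] [0.5251 0.2826] [0.5259 0.2833]
floor 2124.5
[259  59] [0.5881 0.34  ] [0.5852 0.3374]
[258  77] [0.5656 0.3347] [0.564  0.3324]
[285  78] [0.5735 0.3022] [0.5715 0.3018]
[287  87] [0.5632 0.2965] [0.5618 0.2965]
[323  90] [0.573  0.2526] [0.571  0.2551]
[325  81] [0.5848 0.2536] [0.5821 0.256 ]
[350  81] [0.5952 0.2235] [0.5919 0.2276]
[349  63] [0.6171 0.2314] [0.6125 0.2352]
[268  57] [0.5935 0.33  ] [0.5904 0.328 ]
```

drive_tool(
  rows=[
    [[-0.022, -0.015, 0.01], 0],
    [[-0.022, -0.015, 0.01], 0],
    [[0, 0, 0.02], -0.146],
    [[0, 0, 0.02], -0.146],
    [[0, 0, 0.02], -0.146],
    [[0, 0, 0.02], -0.146],
    [[0, 0, 0.02], -0.146],
    [[0, 0, 0.02], -0.146],
    [[0, 0, 0.02], -0.146],
    [[0, 0, 0.01], -0.146],
  ],
  jaw=0.58,
)

```text
t: 3.7
tool_pos: [0.4115, 0.2887, 0.1867]
tool_rot: [-2.34, -2.096, 0.002]
contact_force: [-0.6, 0.0, -0.8]
opening: 0.0359
grip_force: 0.0
```

drive_tool(
  rows=[
    [[0, 0, 0], -0.145],
    [[0, 0, 0], 0],
    [[0, 0, 0], 0],
  ],
)

```text
t: 4.0
tool_pos: [0.4127, 0.2896, 0.1888]
tool_rot: [2.192, 2.25, 0.002]
contact_force: [0.3, -1.1, 0.6]
opening: 0.0361
grip_force: 0.0
```

```bash
cat >> m.py <<'E'
def tool():
    o=ctrl.get_obs(); R=Ro.from_rotvec(o['tool_rot']).as_matrix(); return o,np.array(o['tool_pos']),R
def go(target,yaw=None):
    o,p,R=tool(); s=R.T@(np.array(target)-p); y0=np.arctan2(R[1,0],R[0,0])
    print('t',round(o['t'],2),'pos',p.round(4),'yaw',np.degrees(y0).round(2),'q6',round(o['q'][5],2),'shift',s.round(4), 'turn',None if yaw is None else round(-((yaw-y0+np.pi/2)%np.pi-np.pi/2),4),'open',round(o['opening'],4),'F',np.round(o['contact_force'],1),'grip',o['grip_force'])
E
python3 - <<'E'
from m import *
d=grab('wrist','w3.png'); np.save('w3.npy',d,allow_pickle=True)
hsv=cv2.cvtColor(d['image'],cv2.COLOR_BGR2HSV)
for (r,) in drv_px(d):
    b=cv2.boxPoints(r); e=sorted([b[0]+b[1],b[1]+b[2],b[2]+b[3],b[3]+b[0]],key=lambda q:-np.linalg.norm(q/2-r[0]))[:2]
    print(r,[plane(d,*(q/2),.01).round(4).tolist() for q in e])
go((.4125,.289,.0756),np.radians(91.8))
print(proj(d,(.4125,.289,.01)))
E
```

```text
((282.0, 207.5), (83.0, 26.0), 90.0) [[0.4116, 0.3212, 0.01], [0.4134, 0.251, 0.01]]
t 4.05 pos [0.4128 0.2898 0.1889] yaw 91.55 q6 0.44 shift [-0.0009 -0.0005  0.1133] turn -0.0044 open 0.036 F [ 0.6  0.1 -0.8] grip 0.0
[282.05884021 205.7293147 ]
```

View pics/w3.png

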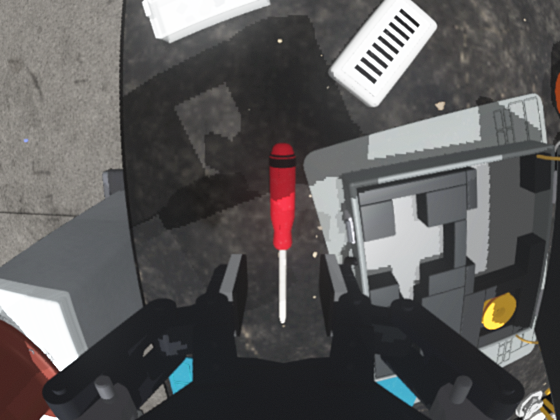

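The driver stands upright in the picture at column 282, between the fingers, with the case beyond on the right. I'll descend and grip.

drive_tool(
  rows=[
    [[0, 0, 0.03], 0],
    [[0, 0, 0.03], 0],
    [[0, 0, 0.03], 0],
    [[0, 0, 0.018], 0],
    [[0, 0, 0.005], 0],
    [[0, 0, 0], 0],
    [[0, 0, 0], 0],
  ],
)

```text
t: 4.75
tool_pos: [0.4136, 0.2905, 0.0764]
tool_rot: [2.188, 2.253, 0.004]
contact_force: [-0.0, -0.1, 0.4]
opening: 0.0357
grip_force: 0.0
```

drive_tool(
  rows=[
    [[0, 0, 0], 0],
    [[0, 0, 0], 0],
    [[0, 0, 0], 0],
    [[0, 0, 0], 0],
  ],
  jaw=0.9,
  grip_force=30,
)

```text
t: 5.15
tool_pos: [0.4137, 0.2906, 0.0766]
tool_rot: [2.187, 2.254, 0.004]
contact_force: [-1.3, -1.1, 6.8]
opening: 0.0176
grip_force: 30.1
```

drive_tool(
  rows=[
    [[0, 0, -0.03], 0],
    [[0, 0, -0.04], 0],
    [[0, 0, -0.04], 0],
    [[-0.011, 0.035, 0], 0],
    [[-0.011, 0.035, 0], 0],
    [[-0.011, 0.034, 0], 0],
    [[0, 0, 0], -0.11],
    [[0, 0, 0], -0.11],
    [[0, 0, 0], 0],
    [[0, 0, 0], 0],
  ],
)

```text
t: 6.15
tool_pos: [0.5174, 0.2602, 0.1848]
tool_rot: [-1.93, -2.479, 0.0]
contact_force: [-0.1, -0.7, -0.8]
opening: 0.0181
grip_force: 29.6
```

Run:
```python
from m import *
d=grab('wrist'); np.save('w4.npy',d,allow_pickle=True)
go((.5187,.2614,.0896),np.radians(104.2))
o=np.array([.581,.239]);th=np.radians(14.2);ex=np.array([np.cos(th),np.sin(th)]);ey=np.array([-ex[1],ex[0]])
im=cv2.resize(d['image'],None,fx=1.4,fy=1.4,interpolation=cv2.INTER_CUBIC)
W=lambda x,y,z:tuple(int(round(v*1.4)) for v in proj(d,[*(o+x*ex+y*ey),z]))
def poly(pts,z,c): cv2.polylines(im,[np.array([W(x/1e3,y/1e3,z) for x,y in pts],np.int32)],True,c,1)
poly([(-100,-105),(-100,105),(100,105),(100,-105)],.038,(0,255,0))
for z,c in((.038,(0,0,255)),(.014,(255,0,255))):
    poly([(-68.5,86),(-68.5,57),(-93,57),(-93,13),(-68.5,13),(-68.5,-8),(-41.5,-8),(-41.5,13),(-17,13),(-17,57),(-41.5,57),(-41.5,86)],z,c)
    poly([(-4.5,12),(-4.5,64),(6.5,64),(6.5,94),(72.5,94),(72.5,64),(93.5,64),(93.5,12),(72.5,12),(72.5,-18),(6.5,-18),(6.5,12)],z,c)
cv2.imwrite('pics/w4.png',im)
```

```text
t 6.2 pos [0.5174 0.2603 0.1849] yaw 104.23 q6 0.09 shift [0.0008 0.0016 0.0953] turn 0.0005 open 0.0179 F [-1.   0.3  0.1] grip 29.592691834259313
```

View pics/w4.png

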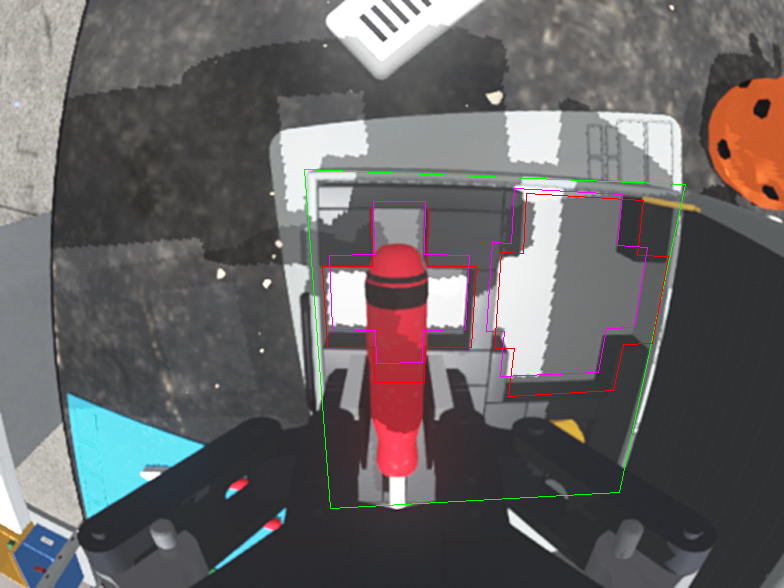

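The overlay sits within about 2 mm on the groove and bed edges: groove cols 373–425, bits bed front at col 525. The driver hangs straight, axis at col 397 and handle end at row 244. I'll check its position along the tool.

Run:
```python
from m import *
d=np.load('w4.npy',allow_pickle=True).item()
_,p,R=tool()
for u,v in((397,243),(397,473)):
    X=plane(d,u/1.4,v/1.4,.1185); print((R.T@(X-p)).round(4))
```

```text
[0.049  0.0003 0.0664]
[-0.0393  0.0003  0.0664]
```

drive_tool(
  rows=[
    [[-0.0008, 0.0015, 0.02], 0],
    [[0, 0, 0.025], 0],
    [[0, 0, 0.02], 0],
    [[0, 0, 0.015], 0],
    [[0, 0, 0.008], 0],
    [[0, 0, 0.005], 0],
    [[0, 0, 0], 0],
    [[0, 0, 0], 0],
  ],
)

```text
t: 7.0
tool_pos: [0.5197, 0.26, 0.0927]
tool_rot: [1.927, 2.48, 0.002]
contact_force: [-0.7, -0.8, -0.3]
opening: 0.0181
grip_force: 29.8
```

drive_tool(
  rows=[
    [[0, 0, 0.0015], 0],
    [[0, 0, 0], 0],
    [[0, 0, 0], 0],
  ],
  jaw=0.62,
)

```text
t: 7.3
tool_pos: [0.5196, 0.2599, 0.0909]
tool_rot: [1.927, 2.481, 0.001]
contact_force: [1.0, 0.4, 0.5]
opening: 0.0324
grip_force: 0.0
```

drive_tool(
  rows=[
    [[0, 0, -0.02], 0],
    [[0, 0, -0.045], 0],
    [[0, 0, -0.045], 0],
    [[0.041, -0.0205, 0], 0],
    [[0.041, -0.0205, 0], 0],
    [[0, 0, 0], 0],
    [[0, 0, 0], 0],
  ],
)

```text
t: 8.0
tool_pos: [0.4587, 0.3296, 0.2006]
tool_rot: [1.924, 2.483, 0.0]
contact_force: [-0.3, -0.9, -0.4]
opening: 0.0325
grip_force: 0.0
```

Run:
```python
from m import *
d=grab('wrist','w5.png'); np.save('w5.npy',d,allow_pickle=True)
for r,b in bits_px(d): print('bits',np.round(r[0]),np.round(r[1]),[plane(d,*p,.018).round(4).tolist() for p in b], plane(d,*r[0],.018).round(4), proj(d,[.535,.295,0]))
cam=-d['R'].T@d['t'];print(cam,proj(d,[cam[0],cam[1],0]))
g=d['image']; hsv=cv2.cvtColor(g,cv2.COLOR_BGR2HSV)
for (r,) in drv_px(d):
    b=cv2.boxPoints(r); print('drv',r)
go((.472,.391,.08),np.radians(56))
```

```text
[0.43921797 0.40471809 0.26936306] [282.55192585 106.05548585]
t 8.05 pos [0.4593 0.329  0.2005] yaw 104.36 q6 0.24 shift [0.0569 0.0276 0.1205] turn 0.8441 open 0.0328 F [-0.1 -1.1  0.3] grip 0.0
```

View pics/w5.png

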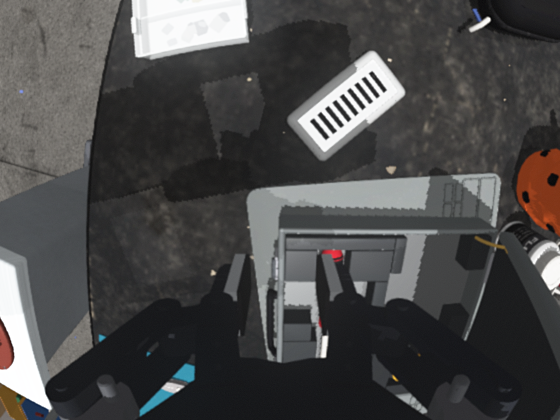

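The picture shows the bits with outline corners near (370,51), (404,90), (326,160) and (289,121). The slots are centred at (347,106), and the driver's red handle is in its groove at (332,255).

Run:
```python
from m import *
d=np.load('w5.npy',allow_pickle=True).item()
hsv=cv2.cvtColor(d['image'],cv2.COLOR_BGR2HSV); V=d['image'].mean(2)
m=((V>95)&(hsv[...,1]<45)).astype(np.uint8); k=np.zeros_like(m);k[40:170,280:415]=1;m*=k
m=cv2.morphologyEx(cv2.morphologyEx(m,cv2.MORPH_OPEN,np.ones((3,3))),cv2.MORPH_CLOSE,np.ones((9,9)))
c=max(cv2.findContours(m,0,2)[0],key=cv2.contourArea); r=cv2.minAreaRect(c); b=cv2.boxPoints(r); print(r,b.round(0).tolist())
for z in(.018,.009,0): 
    P=[plane(d,*q,z)[:2] for q in b]; print(z,np.round(P,4).tolist(),np.mean(P,0).round(4),[round(float(np.linalg.norm(P[i]-P[i-1])),4) for i in range(4)],np.round(np.degrees([np.arctan2(*(P[i]-P[i-1])[::-1]) for i in range(4)]),1))
dk=((V<60)).astype(np.uint8)
k=np.zeros_like(m);cv2.fillPoly(k,[cv2.boxPoints((r[0],(r[1][0]*.85,r[1][1]*.85),r[2])).astype(np.int32)],1);dk*=k
M=cv2.moments(dk);print('slots',M['m10']/M['m00'],M['m01']/M['m00'],plane(d,M['m10']/M['m00'],M['m01']/M['m00'],.018))
```

```text
((349.1707458496094, 102.96342468261719), (58.87751388549805, 120.25379943847656), 51.34019470214844) [[284.0, 118.0], [378.0, 42.0], [415.0, 88.0], [321.0, 164.0]]
0.018 [[0.4424, 0.3964], [0.4974, 0.475], [0.5366, 0.4493], [0.4793, 0.3689]] [0.4889 0.4224] [0.0461, 0.096, 0.0469, 0.0988] [ 143.4   55.   -33.2 -125.4]
0.009 [[0.4425, 0.3961], [0.4995, 0.4775], [0.5401, 0.4509], [0.4808, 0.3676]] [0.4907 0.423 ] [0.0477, 0.0994, 0.0485, 0.1023] [ 143.4   55.   -33.2 -125.4]
0 [[0.4426, 0.3958], [0.5016, 0.48], [0.5436, 0.4525], [0.4822, 0.3663]] [0.4925 0.4236] [0.0494, 0.1028, 0.0502, 0.1058] [ 143.4   55.   -33.2 -125.4]
slots 347.59068219633946 105.3810316139767 [0.48733838 0.41871267 0.018     ]
```

drive_tool(
  rows=[
    [[0.0285, 0.0115, 0], 0],
    [[0.0285, 0.0115, 0], 0],
    [[0, 0, 0], -0.1425],
    [[0, 0, 0], -0.1425],
    [[0, 0, 0], -0.1425],
    [[0, 0, 0], -0.1425],
    [[0, 0, 0], -0.1425],
    [[0, 0, 0], -0.1425],
    [[0, 0, 0], -0.1425],
    [[0, 0, 0], -0.1425],
  ],
  jaw=0.2,
)

```text
t: 9.05
tool_pos: [0.4686, 0.3888, 0.2001]
tool_rot: [-0.278, -3.129, 0.001]
contact_force: [-0.2, -0.1, 0.1]
opening: 0.0683
grip_force: 0.0
```

drive_tool(
  rows=[
    [[0, 0, 0], -0.1425],
    [[0, 0, 0], -0.1425],
    [[0, 0, 0], -0.1425],
    [[0, 0, 0], -0.1425],
    [[0, 0, 0.02], -0.1425],
    [[0, 0, 0.02], -0.1425],
    [[0, 0, 0.02], -0.1425],
    [[0, 0, 0.01], -0.1425],
    [[0, 0, 0], 0],
    [[0, 0, 0], 0],
  ],
)

```text
t: 10.05
tool_pos: [0.4683, 0.3893, 0.1304]
tool_rot: [1.443, -2.79, 0.0]
contact_force: [0.9, 0.1, 0.8]
opening: 0.0686
grip_force: 0.0
```

Run:
```python
from m import *
d=grab('wrist','w6.png')
go((.4673,.390,.08),np.radians(235))
```

```text
t 10.1 pos [0.4684 0.3897 0.1311] yaw -125.25 q6 -1.95 shift [0.0005 0.0011 0.0511] turn -0.0043 open 0.0677 F [0.  0.3 1.2] grip 0.0
```

View pics/w6.png

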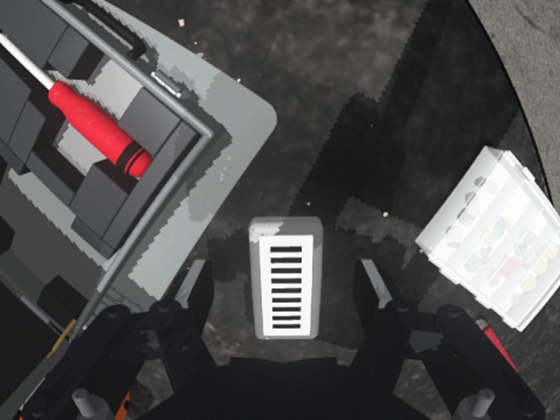

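The bits lie centred between the fingers at col 286, and the seated driver's handle end shows at (140,165). I'll descend and grip.

drive_tool(
  rows=[
    [[0, 0, 0.025], 0],
    [[0, 0.001, 0.018], 0],
    [[0, 0, 0.007], 0],
    [[0, 0, 0], 0],
    [[0, 0, 0], 0],
  ],
)

```text
t: 10.6
tool_pos: [0.4674, 0.391, 0.0817]
tool_rot: [-1.448, 2.786, 0.0]
contact_force: [0.0, -0.6, 0.5]
opening: 0.0683
grip_force: 0.0
```

drive_tool(
  rows=[
    [[0, 0, 0], 0],
    [[0, 0, 0], 0],
    [[0, 0, 0], 0],
    [[0, 0, 0], 0],
    [[0, 0, 0], 0],
  ],
  jaw=0.7,
  grip_force=50,
)

```text
t: 11.1
tool_pos: [0.4676, 0.3913, 0.0823]
tool_rot: [-1.448, 2.785, 0.0]
contact_force: [-1.1, -0.0, 5.6]
opening: 0.045
grip_force: 51.8
```

drive_tool(
  rows=[
    [[0, 0, -0.02], 0],
    [[0, 0, -0.03], 0],
    [[0, 0, -0.03], 0],
    [[0, 0, -0.03], 0],
    [[0, 0, 0], 0],
    [[0, 0, 0], 0],
  ],
)

```text
t: 11.7
tool_pos: [0.4665, 0.3905, 0.1904]
tool_rot: [-1.449, 2.787, 0.0]
contact_force: [-1.4, 0.3, -2.0]
opening: 0.0451
grip_force: 51.5
```

Run:
```python
from m import *
d=grab('wrist','w7.png'); np.save('w7.npy',d,allow_pickle=True)
o,p,R=tool()
go((.5589,.268,.2),np.radians(194.2))
V=d['image'].mean(2);hsv=cv2.cvtColor(d['image'],cv2.COLOR_BGR2HSV)
m=((V>150)&(hsv[...,1]<45)).astype(np.uint8);k=np.zeros_like(m);k[180:380,225:345]=1;m*=k
m=cv2.morphologyEx(m,cv2.MORPH_CLOSE,np.ones((9,9)))
c=max(cv2.findContours(m,0,2)[0],key=cv2.contourArea);r=cv2.minAreaRect(c);print(r)
b=cv2.boxPoints(r)
for dz in(.058,.062,.066):
    P=np.array([R.T@(plane(d,*q,p[2]-dz)-p) for q in b]);print(dz,P.round(4).tolist(),P.mean(0).round(4))
```

```text
t 11.75 pos [0.4658 0.3901 0.1888] yaw -125.04 q6 -1.96 shift [ 0.0466 -0.1463 -0.0112] turn 0.7114 open 0.0452 F [-0.1 -1.3 -3.2] grip 51.52003347873688
((279.0, 309.0), (106.0, 76.0), 90.0)
0.058 [[0.0141, -0.0194, 0.058], [0.0142, 0.0141, 0.058], [-0.0511, 0.0175, 0.0579], [-0.0514, -0.0237, 0.0579]] [-0.0186 -0.0029  0.058 ]
0.062 [[0.0121, -0.02, 0.062], [0.0122, 0.0145, 0.062], [-0.0552, 0.018, 0.0619], [-0.0554, -0.0244, 0.0619]] [-0.0216 -0.003   0.0619]
0.066 [[0.0101, -0.0206, 0.066], [0.0102, 0.015, 0.066], [-0.0592, 0.0186, 0.0659], [-0.0595, -0.0251, 0.0658]] [-0.0246 -0.003   0.0659]
```

drive_tool(
  rows=[
    [[0, 0, 0], 0.1423],
    [[0, 0, 0], 0.1423],
    [[0, 0, 0], 0.1423],
    [[0, 0, 0], 0.1423],
    [[0, 0, 0], 0.1423],
    [[0, 0, 0], 0],
    [[0, 0, 0], 0],
  ],
)

```text
t: 12.45
tool_pos: [0.4658, 0.3901, 0.1883]
tool_rot: [0.392, -3.114, 0.002]
contact_force: [0.6, -0.3, -0.9]
opening: 0.0451
grip_force: 51.5
```

Run:
```python
from m import *
go((.5518,.2708,.137),np.radians(194.2))
```

```text
t 12.45 pos [0.4658 0.3901 0.1883] yaw -165.64 q6 -1.25 shift [-0.0539 -0.1368  0.0513] turn 0.0027 open 0.0451 F [ 0.6 -0.3 -0.9] grip 51.52173578739166
```

drive_tool(
  rows=[
    [[-0.0135, -0.0342, 0.013], 0.003],
    [[-0.0135, -0.0342, 0.013], 0],
    [[-0.0135, -0.0342, 0.013], 0],
    [[-0.0134, -0.0342, 0.0123], 0],
    [[0, 0, 0], 0],
    [[0, 0, 0], 0],
  ],
)

```text
t: 13.05
tool_pos: [0.5519, 0.2703, 0.138]
tool_rot: [0.383, -3.116, -0.0]
contact_force: [-0.1, 0.7, -1.9]
opening: 0.0448
grip_force: 51.7
```

Run:
```python
from m import *
go((.5518,.2708,.1215),np.radians(194.2))
d=grab('wrist','w8.png');np.save('w8.npy',d,allow_pickle=True)
# check lateral: bright floor of driver cut-out and red handle in view
hsv=cv2.cvtColor(d['image'],cv2.COLOR_BGR2HSV)
m=(((hsv[...,0]<8)|(hsv[...,0]>172))&(hsv[...,1]>150)&(hsv[...,2]>60)).astype(np.uint8)
th=np.radians(14.2);ex=np.array([np.cos(th),np.sin(th)]);ey=np.array([-ex[1],ex[0]])
for c in cv2.findContours(m,0,2)[0]:
    if cv2.contourArea(c)>150:
        x=cv2.boundingRect(c); P=[plane(d,*q[0],.024)[:2]-[.581,.239] for q in c]; P=np.array(P); print(cv2.contourArea(c),x,'case x',(P@ex).min().round(4),(P@ex).max().round(4),'y',(P@ey).min().round(4),(P@ey).max().round(4))
```

```text
t 13.05 pos [0.5519 0.2703 0.138 ] yaw -165.99 q6 -1.48 shift [-0.0001  0.0005  0.0165] turn -0.0033 open 0.0448 F [-0.1  0.7 -1.9] grip 51.740646958351135
229.0 (351, 171, 13, 26) case x -0.0624 -0.0473 y 0.0764 0.0842
3451.5 (214, 167, 123, 34) case x -0.0646 -0.0448 y -0.0039 0.0678
635.5 (56, 0, 17, 67) case x -0.1844 -0.137 y -0.1114 -0.0989
597.0 (20, 0, 28, 67) case x -0.1912 -0.1439 y -0.1476 -0.1226
```

drive_tool(
  rows=[
    [[0, 0.0005, 0.008], -0.003],
    [[0, 0, 0.0077], 0],
    [[0, 0, 0], 0],
    [[0, 0, 0], 0],
  ],
)

```text
t: 13.5
tool_pos: [0.5514, 0.2719, 0.1228]
tool_rot: [0.39, -3.116, 0.0]
contact_force: [-0.2, -0.1, -1.9]
opening: 0.0448
grip_force: 51.7
```

drive_tool(
  rows=[
    [[0, 0, 0], 0],
    [[0, 0, 0], 0],
    [[0, 0, 0], 0],
    [[0, 0, 0], 0],
  ],
  jaw=0.32,
)

```text
t: 13.9
tool_pos: [0.5523, 0.2716, 0.1239]
tool_rot: [-0.388, 3.117, 0.0]
contact_force: [-0.1, -0.7, 0.1]
opening: 0.0582
grip_force: 0.0
```

```bash
cat > look.py <<'E'
from m import *
import sys
d=grab('wrist',sys.argv[1]+'.png');np.save(sys.argv[1]+'.npy',d,allow_pickle=True)
go((0,0,0)); V=d['image'].mean(2);hsv=cv2.cvtColor(d['image'],cv2.COLOR_BGR2HSV)
o,p,R=tool()
m=((V>100)&(hsv[...,1]<45)).astype(np.uint8)
for c in cv2.findContours(cv2.morphologyEx(m,cv2.MORPH_CLOSE,np.ones((5,5))),0,2)[0]:
    if cv2.contourArea(c)>300:
        r=cv2.minAreaRect(c); print(cv2.boundingRect(c),np.round(r[0]),np.round(r[1]),round(r[2],1),V[c[:,0,1],c[:,0,0]].mean().round())
E
python3 look.py w9
```

```text
t 13.95 pos [0.5522 0.2715 0.1238] yaw -165.81 q6 -1.48 shift [ 0.602  -0.1279  0.1234] turn None open 0.0578 F [ 0.4 -0.9  0.6] grip 0.0
(387, 356, 26, 23) [397. 365.] [20. 27.] 66.0 126.0
(457, 281, 83, 54) [493. 295.] [54. 79.] 57.3 103.0
(350, 257, 28, 49) [364. 279.] [51. 15.] 73.1 120.0
(214, 254, 139, 109) [283. 308.] [108. 138.] 90.0 111.0
(525, 87, 30, 42) [540. 106.] [41. 27.] 82.9 103.0
(0, 59, 433, 310) [219. 200.] [279. 448.] 80.7 132.0
(526, 0, 34, 87) [542.  43.] [86. 33.] 90.0 119.0
(464, 0, 25, 25) [476.  12.] [24. 24.] 90.0 102.0
```

drive_tool(
  rows=[
    [[0, 0, -0.02], 0],
    [[0, 0, -0.035], 0],
    [[0.0, 0, -0.01], 0],
    [[0.0225, 0, 0], 0],
    [[0.0225, 0, 0], 0],
    [[0, 0, 0], 0],
  ],
)

```text
t: 14.55
tool_pos: [0.5063, 0.26, 0.1873]
tool_rot: [0.388, -3.115, 0.001]
contact_force: [0.2, -0.0, -0.2]
opening: 0.0579
grip_force: 0.0
```

drive_tool(
  rows=[
    [[0, 0, 0], 0],
    [[0, 0, 0], 0],
    [[0, 0, 0], 0],
    [[0, 0, 0.02], 0],
    [[0, 0, 0.03], 0],
    [[0, 0, 0.015], 0],
    [[0, 0, 0.006], 0],
    [[0, 0, 0], 0],
  ],
  jaw=1,
)

```text
t: 15.35
tool_pos: [0.5081, 0.2603, 0.1165]
tool_rot: [0.388, -3.116, 0.001]
contact_force: [0.1, -0.1, 1.5]
opening: 0.0001
grip_force: 0.0
```

```bash
cat > cc.py <<'E'
from m import *
th=np.radians(14.2);ex=np.array([np.cos(th),np.sin(th)]);ey=np.array([-ex[1],ex[0]])
d=grab('scene');hsv=cv2.cvtColor(d['image'],cv2.COLOR_BGR2HSV);V=d['image'].mean(2)
o,p,R=tool(); q=p[:2]-[.581,.239]; print('TCP case',(q@ex).round(4),(q@ey).round(4),p[2].round(4),o['t'],'F',np.round(o['contact_force'],1))
m=((V>120)&(hsv[...,1]<40)).astype(np.uint8)
for c in cv2.findContours(m,0,2)[0]:
    x=cv2.boundingRect(c)
    if cv2.contourArea(c)>25 and 165<x[0]<285 and 175<x[1]<260:
        r=cv2.minAreaRect(c);X=plane(d,*r[0],.032)[:2]-[.581,.239];print(x,cv2.contourArea(c),np.round(r,1) if 0 else r,'case@z.032',X@ex,X@ey)
print('expected label px seated',proj(d,[*(np.array([.581,.239])+.0445*ex+.038*ey),.032]))
E
python3 cc.py
```

```text
TCP case -0.0647 0.0386 0.1177 15.4 F [ 0.3 -0.   0.5]
(216, 256, 24, 13) 140.5 ((228.06459045410156, 262.44659423828125), (10.343538284301758, 23.760154724121094), 77.00537872314453) case@z.032 -0.13922992985662092 0.12657542056088697
(184, 239, 18, 12) 107.0 ((192.576904296875, 244.3845977783203), (15.808956146240234, 9.429903030395508), 33.6900634765625) case@z.032 -0.018430676011031003 0.1437090545252571
(248, 223, 36, 29) 65.0 ((265.5147705078125, 237.5187225341797), (3.641824960708618, 42.96400833129883), 51.76617431640625) case@z.032 -0.13924293013550382 -0.006716630862973325
(166, 223, 15, 18) 93.0 ((172.46226501464844, 230.36793518066406), (12.47019100189209, 17.261693954467773), 10.619654655456543) case@z.032 0.06991930874212296 0.14452094964969311
(202, 213, 20, 13) 112.5 ((212.00001525878906, 218.00003051757812), (19.60611915588379, 9.486831665039062), 18.43494987487793) case@z.032 0.03443147380872987 0.034178080867056225
(247, 183, 43, 27) 479.0 ((264.9427795410156, 198.56983947753906), (45.297489166259766, 16.71988296508789), 23.38521957397461) case@z.032 -0.006964978317267796 -0.13944768693086415
expected label px seated [208.70114884 217.16213976]
```

drive_tool(
  rows=[
    [[-0.01, 0, 0], 0],
    [[-0.01, 0, 0], 0],
    [[-0.008, 0, 0], 0],
    [[-0.006, 0, 0], 0],
    [[0, 0, 0], 0],
  ],
)

```text
t: 15.9
tool_pos: [0.5421, 0.2689, 0.1175]
tool_rot: [-0.388, 3.117, -0.0]
contact_force: [0.2, 0.0, 0.3]
opening: -0.0004
grip_force: 0.0
```

drive_tool(
  rows=[
    [[-0.006, 0, 0], 0],
    [[-0.006, 0, 0], 0],
    [[-0.004, 0, 0], 0],
    [[0, 0, 0], 0],
    [[0, 0, 0], 0],
  ],
)

```text
t: 16.4
tool_pos: [0.5571, 0.2728, 0.1176]
tool_rot: [-0.388, 3.117, 0.0]
contact_force: [-0.7, 0.9, -0.3]
opening: 0.0001
grip_force: 0.0
```

```bash
python3 cc.py | grep -E "TCP|^\((19|20|21|22)"
```

```text
TCP case -0.015 0.0386 0.1175 16.45 F [-0.2 -1.2 -0.5]
(203, 250, 15, 12) 80.0 ((210.06002807617188, 255.92001342773438), (13.600000381469727, 7.800000190734863), 36.86989974975586) case@z.032 -0.08740578470646185 0.1414890415543414
(197, 210, 20, 11) 92.0 ((206.99728393554688, 214.38377380371094), (19.33614730834961, 8.381447792053223), 17.10272979736328) case@z.032 0.058678610043209754 0.0327049476853383
```

drive_tool(
  rows=[
    [[0.01, 0, -0.01], 0],
    [[0.008, 0, -0.03], 0],
    [[0, 0, -0.04], 0],
    [[0, 0.03, -0.04], 0],
    [[0, 0.03, -0.03], 0],
    [[0, 0.03, 0], 0],
    [[0, 0, 0], 0],
    [[0, 0, 0], 0],
  ],
)

```text
t: 17.25
tool_pos: [0.5169, 0.3558, 0.2671]
tool_rot: [0.39, -3.117, 0.001]
contact_force: [-0.2, 0.9, 0.3]
opening: 0.0002
grip_force: 0.0
```

```bash
cat > see.py <<'E'
from m import *
import sys
th=np.radians(14.2);ex=np.array([np.cos(th),np.sin(th)]);ey=np.array([-ex[1],ex[0]]);O=np.array([.581,.239])
d=grab('wrist',sys.argv[1]+'.png');s=grab('scene',sys.argv[1]+'s.png')
np.save(sys.argv[1]+'.npy',d,allow_pickle=True)
o,p,R=tool(); q=p[:2]-O; print('TCP case',(q@ex).round(4),(q@ey).round(4),p[2].round(4),o['t'])
for D in(d,s):
    V=D['image'].mean(2);hsv=cv2.cvtColor(D['image'],cv2.COLOR_BGR2HSV)
    e=proj(D,[*(O+.0445*ex+.038*ey),.032]);print(D['n'],'expect',e.round(1))
    for t in (120,150,180):
        m=((V>t)&(hsv[...,1]<40)).astype(np.uint8)
        for c in cv2.findContours(m,0,2)[0]:
            r=cv2.minAreaRect(c)
            if cv2.contourArea(c)>60 and np.linalg.norm(e-r[0])<45:
                print(t,cv2.contourArea(c),np.round(r[0],1),np.round(r[1],1),round(r[2],1))
                for b in cv2.boxPoints(r):
                    X=plane(D,*b,.032)[:2]-O; print('   ',b.round(),(X@ex).round(4),(X@ey).round(4))
E
python3 see.py w10
```

```text
TCP case -0.0335 0.1279 0.2664 17.35
wrist expect [198.9 259.5]
120 2794.0 [186.5 254.4] [78.1 59.2] 82.6
    [152. 219.] -0.0007 -0.0097
    [211. 212.] -0.0094 0.0556
    [221. 289.] 0.0814 0.0591
    [162. 297.] 0.0961 -0.0133
150 2584.5 [184.5 255.5] [69. 61.] 90.0
    [154. 221.] 0.001 -0.0078
    [215. 221.] 0.0003 0.0593
    [215. 290.] 0.0825 0.0524
    [154. 290.] 0.087 -0.0221
180 2140.5 [193.9 257.7] [70.6 41.6] 80.1
    [167. 226.] 0.0069 0.0069
    [208. 219.] -0.0014 0.0524
    [220. 289.] 0.0807 0.0587
    [179. 296.] 0.0931 0.009
scene expect [208.7 217.2]
120 554.0 [236.1 248.8] [ 34.9 100.8] 79.8
    [183. 241.] 0.0122 0.1506
    [283. 223.] -0.1286 -0.0862
    [289. 257.] -0.2369 0.0091
    [190. 275.] -0.1043 0.2187
120 99.5 [172.5 230.7] [12.9 17.4] 8.1
    [165. 238.] 0.0557 0.1787
    [167. 221.] 0.1153 0.1295
    [180. 223.] 0.0818 0.1102
    [178. 240.] 0.0244 0.1601
120 247.0 [211.1 216.9] [28.5 13.6] 18.4
    [195. 219.] 0.0662 0.0687
    [200. 206.] 0.1082 0.0201
    [227. 215.] 0.0149 -0.0043
    [222. 228.] -0.022 0.0439
120 183.0 [172. 195.] [16. 20.] 0
[... 222 characters left out ...]
59
    [262. 241.] -0.1426 0.01
    [262. 268.] -0.2135 0.0828
150 180.5 [210.7 216.1] [26.2 10.4] 14.0
    [197. 218.] 0.0666 0.0635
    [199. 208.] 0.1012 0.0272
    [225. 214.] 0.0218 -0.0027
    [222. 224.] -0.0094 0.0339
150 114.5 [172.5 198. ] [14. 15.] 90.0
    [165. 191.] 0.2531 0.0428
    [180. 191.] 0.2185 0.0109
    [180. 205.] 0.1552 0.0571
    [165. 205.] 0.1881 0.0875
180 82.0 [210.4 215.5] [24.6  9.3] 15.3
    [197. 217.] 0.0703 0.0589
    [200. 208.] 0.1007 0.0261
    [223. 214.] 0.0243 -0.0002
    [221. 223.] -0.0032 0.0327
180 74.5 [173. 198.] [12. 14.] 0.0
    [167. 205.] 0.1837 0.0835
    [167. 191.] 0.2485 0.0385
    [179. 191.] 0.2208 0.013
    [179. 205.] 0.1574 0.0591
```

```bash
cat > slots.py <<'E'
from m import *
th=np.radians(14.2);ex=np.array([np.cos(th),np.sin(th)]);ey=np.array([-ex[1],ex[0]]);O=np.array([.581,.239])
def slots(d):
    V=d['image'].mean(2).astype(np.float32); e=proj(d,[*(O+.0445*ex+.038*ey),.032]).astype(int)
    bh=cv2.morphologyEx(V,cv2.MORPH_BLACKHAT,cv2.getStructuringElement(cv2.MORPH_RECT,(7,7)))
    m=(bh>70).astype(np.uint8); P=[]
    for c in cv2.findContours(m,0,2)[0]:
        r=cv2.minAreaRect(c); w,h=sorted(r[1])
        if h>8 and h>2.2*w and np.linalg.norm(e-r[0])<55: P.append((*r[0],h))
    return np.array(sorted(P,key=lambda q:q[1]))
if __name__=='__main__':
    import sys
    for f in sys.argv[1:]:
        d=np.load(f,allow_pickle=True).item()
        for u,v,h in slots(d):
            X=plane(d,u,v,.032)[:2]-O; print(f,round(u,1),round(v,1),round(h,1),'case',(X@ex).round(4),(X@ey).round(4))
E
python3 slots.py w10.npy
```

```text
w10.npy 190.5 241.5 17.0 case 0.0235 0.0309
w10.npy 191.5 247.3 17.2 case 0.0302 0.0313
w10.npy 193.0 253.0 18.0 case 0.0369 0.0323
w10.npy 194.5 258.5 17.0 case 0.0434 0.0332
w10.npy 195.5 264.0 17.0 case 0.0501 0.0336
w10.npy 196.5 269.0 17.0 case 0.0563 0.034
w10.npy 197.5 274.0 17.0 case 0.0625 0.0345
w10.npy 199.0 279.0 16.0 case 0.0688 0.0355
w10.npy 200.0 284.0 16.0 case 0.0753 0.0359
```

The slot row measures about 14° tilted (front high, front edge still on the ridge). I'll turn the gripper and push with the back of an opened finger, which keeps its body clear of the lid.

drive_tool(
  rows=[
    [[0, 0, 0], 0.1428],
    [[0, 0, 0], 0.1428],
    [[0, 0, 0], 0.1428],
    [[0, 0, 0], 0.1428],
    [[0, 0, 0], 0.1428],
    [[0, 0, 0], 0.1428],
    [[0, 0, 0], 0.1428],
    [[0, 0, 0], 0.1428],
    [[0, 0, 0], 0.1428],
    [[0, 0, 0], 0.1428],
  ],
  jaw=0.3,
)

```text
t: 18.35
tool_pos: [0.5175, 0.3542, 0.2664]
tool_rot: [-1.758, -2.603, 0.002]
contact_force: [-0.8, -0.4, -0.0]
opening: 0.06
grip_force: 0.0
```

drive_tool(
  rows=[
    [[0, 0, 0], 0.1428],
    [[-0.03, -0.0105, 0], 0],
    [[-0.03, -0.0105, 0], 0],
    [[-0.03, -0.0105, 0.01], 0],
    [[0, 0, 0.04], 0],
    [[0, 0, 0.04], 0],
    [[0, 0, 0.035], 0],
    [[0, 0, 0.02], 0],
    [[0, 0, 0.008], 0],
    [[0, 0, 0], 0],
  ],
)

```text
t: 19.35
tool_pos: [0.5081, 0.2595, 0.1128]
tool_rot: [-1.93, -2.476, 0.004]
contact_force: [-0.3, 0.2, 0.1]
opening: 0.0598
grip_force: 0.0
```

```bash
python3 cc.py | head -1; python3 -c "
from m import *
go((.5,.26,.113),np.radians(104.2))"
```

```text
TCP case -0.0646 0.0381 0.1145 19.4 F [-0.5  0.2  0.4]
t 19.4 pos [0.5091 0.2601 0.1145] yaw 104.15 q6 0.1 shift [ 0.0022 -0.0088  0.0015] turn -0.0009 open 0.0598 F [-0.5  0.2  0.4] grip 0.0
```

drive_tool(
  rows=[
    [[0, 0.006, 0.001], 0],
    [[0, 0.005, 0], 0],
    [[0, 0.003, 0], 0],
    [[0, 0.003, 0], 0],
    [[0, 0, 0], 0],
  ],
)

```text
t: 19.9
tool_pos: [0.5259, 0.265, 0.1138]
tool_rot: [1.93, 2.479, 0.001]
contact_force: [0.4, 0.8, 0.1]
opening: 0.0599
grip_force: 0.0
```

drive_tool(
  rows=[
    [[0, 0.003, 0], 0],
    [[0, 0.003, 0], 0],
    [[0, 0.002, 0], 0],
    [[0, 0, 0], 0],
  ],
)

```text
t: 20.3
tool_pos: [0.5333, 0.2668, 0.1134]
tool_rot: [1.93, 2.479, 0.0]
contact_force: [0.2, 0.2, -0.4]
opening: 0.0599
grip_force: 0.0
```

```bash
cat > st.py <<'E'
from slots import *
import sys
d=grab('wrist'); np.save(sys.argv[1],d,allow_pickle=True)
o,p,R=tool();q=p[:2]-O;print('TCP case',(q@ex).round(4),(q@ey).round(4),p[2].round(4),'F',np.round(o['contact_force'],1),o['t'])
for u,v,h in slots(d):
    X=plane(d,u,v,.032)[:2]-O; print(round(u,1),round(v,1),round(h,1),'case',(X@ex).round(4),(X@ey).round(4))
E
python3 st.py w11.npy
```

```text
TCP case -0.0395 0.0386 0.1134 F [ 0.1  0.7 -0.7] 20.35
471.4 257.6 30.5 case 0.0713 0.0368
460.9 258.5 30.6 case 0.0636 0.0367
450.4 258.6 30.5 case 0.0562 0.037
439.2 259.5 30.4 case 0.0487 0.0369
427.5 259.9 31.4 case 0.0411 0.037
415.5 260.2 30.8 case 0.0335 0.0372
390.7 261.0 31.2 case 0.0187 0.0374
403.2 261.0 31.3 case 0.0261 0.0371
```

drive_tool(
  rows=[
    [[0, -0.008, -0.01], 0],
    [[0, -0.01, -0.02], 0],
    [[0, 0, -0.03], 0],
    [[0.02, 0, -0.03], 0],
    [[0.02, 0, 0], 0],
    [[0, 0, 0], 0],
    [[0, 0, 0], 0],
  ],
)

```text
t: 21.05
tool_pos: [0.5054, 0.3009, 0.2029]
tool_rot: [-1.929, -2.48, 0.002]
contact_force: [-0.6, -0.9, 0.3]
opening: 0.0599
grip_force: 0.0
```

```bash
python3 st.py w12.npy
python3 - <<'E'
from slots import *
a=np.load('w11.npy',allow_pickle=True).item();b=np.load('w12.npy',allow_pickle=True).item()
A=[q[:2] for q in slots(a)];B=[q[:2] for q in slots(b)]
f=lambda D,q:(plane(D,*q,.032)[:2]-O)@ex
for q in A:
    for r in B:
        if abs(f(a,q)-f(b,r))<.0035:
            X,e=tri(a,q,b,r);Y=X[:2]-O;print('tri case',(Y@ex).round(4),(Y@ey).round(4),'z',X[2].round(4),'e',e.round(4))
import slots as S
d=np.load('w5.npy',allow_pickle=True).item()
V=d['image'].mean(2).astype(np.float32);m=(cv2.morphologyEx(V,cv2.MORPH_BLACKHAT,np.ones((7,7)))>70).astype(np.uint8)
P=[]
for c in cv2.findContours(m,0,2)[0]:
    r=cv2.minAreaRect(c);w,h=sorted(r[1])
    if h>8 and np.hypot(r[0][0]-347,r[0][1]-105)<50: P.append(plane(d,*r[0],.018)[:2])
P=np.array(sorted(P,key=lambda p:p[0]));print(len(P),np.linalg.norm(np.diff(P,axis=0),axis=1).round(4))
E
```

```text
TCP case -0.0582 0.0782 0.2024 F [ 0.5 -0.5  0. ] 21.1
430.0 253.0 18.8 case 0.0713 0.0368
422.5 253.5 19.6 case 0.0638 0.0366
407.0 254.0 18.8 case 0.0488 0.0367
399.2 254.0 18.4 case 0.0413 0.037
414.8 254.0 18.6 case 0.0562 0.0364
382.6 254.4 19.4 case 0.0261 0.0371
391.0 254.5 19.4 case 0.0338 0.0368
374.4 254.5 19.3 case 0.0187 0.0372
365.9 254.9 18.2 case 0.0112 0.0371
tri case 0.0713 0.0368 z 0.032 e 0.0
tri case 0.0643 0.0361 z 0.0311 e 0.0
tri case 0.0562 0.0368 z 0.0321 e 0.0006
tri case 0.049 0.0365 z 0.0315 e 0.0001
tri case 0.042 0.0362 z 0.0304 e 0.0
tri case 0.0349 0.0356 z 0.0292 e 0.0003
tri case 0.0191 0.0368 z 0.0309 e 0.0002
tri case 0.0263 0.0369 z 0.0316 e 0.0
9 [0.0075 0.0075 0.0075 0.0075 0.0075 0.0075 0.0074 0.0076]
```

The bits now measure level at top z ≈ 0.0315, so they are seated. Next I close the gripper and go over and behind the lid.

drive_tool(
  rows=[
    [[0, 0, -0.048], 0],
    [[-0.01, 0, -0.045], 0],
    [[-0.015, 0, -0.045], 0],
    [[-0.018, 0.04, 0], 0],
    [[-0.018, 0.04, 0], 0],
    [[-0.017, 0.04, 0], 0],
    [[0, 0.016, 0], 0],
    [[0, 0, 0], 0],
    [[0, 0, 0], 0],
  ],
  jaw=1,
)

```text
t: 22.0
tool_pos: [0.6565, 0.2581, 0.3399]
tool_rot: [-1.93, -2.477, 0.004]
contact_force: [-0.2, -0.3, -0.0]
opening: 0.0002
grip_force: 0.0
```

```bash
cat > tc.py <<'E'
from slots import *
o,p,R=tool();q=p[:2]-O;print('TCP case',(q@ex).round(4),(q@ey).round(4),p[2].round(4),'F',np.round(o['contact_force'],1),o['t'],'yaw',np.degrees(np.arctan2(R[1,0],R[0,0])).round(1),o['opening'])
E
python3 tc.py
```

```text
TCP case 0.0779 -0.0 0.3399 F [-0.2 -0.3 -0. ] 22.0 yaw 104.1 0.00019581208914533655
```

drive_tool(
  rows=[
    [[0, 0, 0.022], 0],
    [[0, 0, 0.0223], 0],
    [[0, -0.0154, 0.007], 0],
    [[0, -0.013, 0.0048], 0],
    [[0, -0.013, 0.0048], 0],
    [[0, 0, 0], 0],
  ],
)

```text
t: 22.6
tool_pos: [0.6142, 0.2485, 0.2796]
tool_rot: [-1.928, -2.479, 0.003]
contact_force: [-0.7, -0.2, 0.7]
opening: -0.0003
grip_force: 0.0
```

```bash
python3 tc.py
```

```text
TCP case 0.0345 0.0011 0.2796 F [-0.7 -0.2  0.7] 22.6 yaw 104.2 -0.0002619779622805525
```

drive_tool(
  rows=[
    [[0, -0.0115, 0.007], 0],
    [[0, -0.0115, 0.007], 0],
    [[0, -0.0095, 0.008], 0],
    [[0, -0.0095, 0.008], 0],
    [[0, -0.0095, 0.008], 0],
    [[0, -0.008, 0.0095], 0],
    [[0, -0.008, 0.0095], 0],
    [[0, -0.008, 0.0095], 0],
  ],
)

```text
t: 23.4
tool_pos: [0.5428, 0.23, 0.2132]
tool_rot: [1.93, 2.479, 0.0]
contact_force: [0.5, -0.4, 0.8]
opening: 0.0001
grip_force: 0.2
```

```bash
python3 tc.py
```

```text
TCP case -0.0392 0.0006 0.2132 F [ 0.5 -0.4  0.8] 23.4 yaw 104.2 6.713764152449632e-05
```

drive_tool(
  rows=[
    [[0, -0.006, 0.011], 0],
    [[0, -0.006, 0.011], 0],
    [[0, -0.006, 0.011], 0],
    [[0, -0.0035, 0.012], 0],
    [[0, -0.0035, 0.012], 0],
    [[0, -0.0035, 0.012], 0],
    [[0, -0.001, 0.009], 0],
    [[0, -0.001, 0.007], 0],
    [[0, 0, 0.003], 0],
    [[0, 0, 0], 0],
  ],
)

```text
t: 24.4
tool_pos: [0.5141, 0.2227, 0.1284]
tool_rot: [-1.929, -2.478, 0.003]
contact_force: [-8.9, -2.8, 15.7]
opening: 0.0003
grip_force: 7.5
```

```bash
python3 tc.py
```

```text
TCP case -0.0688 0.0006 0.1284 F [-8.9 -2.8 15.7] 24.4 yaw 104.2 0.00033968068123209696
```

drive_tool(
  rows=[
    [[0, 0.002, 0.001], 0],
    [[0, 0, 0.001], 0],
    [[0, 0, 0.001], 0],
    [[0, 0, 0], 0],
  ],
)

```text
t: 24.8
tool_pos: [0.5151, 0.223, 0.1282]
tool_rot: [-1.927, -2.476, 0.01]
contact_force: [-21.7, -7.9, 34.9]
opening: -0.0
grip_force: 17.4
```

```bash
python3 tc.py
```

```text
TCP case -0.0678 0.0007 0.1282 F [-21.7  -7.9  34.9] 24.8 yaw 104.2 -3.430727202742112e-05
```

The lid stopped with the tips at z ≈ 0.0556. That matches the 18 mm raised panel on the rim (0.056), so it is shut. I'll retreat and check.

drive_tool(
  rows=[
    [[0, 0, -0.005], 0],
    [[0, 0, -0.015], 0],
    [[0, 0, -0.04], 0],
    [[0, 0, -0.045], 0],
    [[0, -0.03, -0.045], 0],
    [[0, -0.03, -0.04], 0],
    [[0, 0, 0], 0],
    [[0, 0, 0], 0],
  ],
)

```text
t: 25.6
tool_pos: [0.4601, 0.2091, 0.3119]
tool_rot: [1.928, 2.477, 0.006]
contact_force: [0.2, 0.4, -1.4]
opening: -0.0003
grip_force: 0.0
```

```bash
python3 tc.py
python3 - <<'E'
from slots import *
d=grab('wrist')
# shut lid covers beds: no red handle / slots visible; light grey labels on lid edge
hsv=cv2.cvtColor(d['image'],cv2.COLOR_BGR2HSV)
print('slots',len(slots(d)))
for n,X in(('groove handle',(-.055,.04)),('blade cut-out',(-.08,.035)),('bits',(.0445,.038))):
    u,v=proj(d,[*(O+X[0]*ex+X[1]*ey),.054]).astype(int); print(n,(u,v),d['image'][max(v,0):v+2,u] if 0<=v<419 and 0<=u<559 else 'out')
# outline of lid top from gradient along case -x at y=.08 / front edge
for y in(.05,.08):
    L=[]
    for x in np.arange(-.14,-.06,.002):
        u,v=proj(d,[*(O+x*ex+y*ey),.054]).round().astype(int); L.append(int(d['image'][v,u].mean()) if 0<=v<420 and 0<=u<560 else -1)
    print(y,L)
E
```

```text
TCP case -0.1245 0.0007 0.3119 F [ 0.2  0.4 -1.4] 25.6 yaw 104.2 -0.0002945994086288815
slots 0
groove handle (np.int64(349), np.int64(144)) [[112 113 108]
 [117 116 111]]
blade cut-out (np.int64(325), np.int64(149)) [[115 113 110]
 [115 115 111]]
bits (np.int64(436), np.int64(150)) [[190 188 182]
 [192 191 184]]
0.05 [37, 38, 40, 38, 40, 38, 40, 43, 40, 86, 103, 101, 103, 102, 104, 85, 77, 79, 73, 67, 83, 100, 110, 111, 109, 111, 110, 110, 112, 111, 112, 112, 111, 113, 107, 108, 112, 112, 110, 112, 113]
0.08 [64, 48, 41, 40, 40, 42, 44, 52, 99, 100, 100, 100, 101, 102, 102, 101, 77, 78, 75, 65, 72, 93, 108, 112, 112, 111, 111, 110, 111, 112, 113, 112, 112, 112, 114, 113, 113, 112, 113, 112, 111]
```

The lid's front edge now projects at case x ≈ -0.099 on the 54 mm plane, and both beds are covered, so the lid is shut. I'm handing in.

```bash
python3 -c "
from station import ctrl
print(ctrl.finish_job())"
```

```text
the job is handed in; nothing more can be done
None
```

The screwdriver and bit case lie seated in their beds, the lid is shut, the other things were left untouched, and the job is handed in at about 26 s on the robot's clock, with no verdict shown.

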